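# Switch the ball sorter to its other chute

### The job

With the fingertips, rock the orange seesaw gate of the ball sorter over to its other side, and only then push the red shutter tab aside, to either side, as far as it goes, so that all three white balls run down into the chute that the gate did not point to at first. Only touch, press and push: leave the balls to roll by themselves, and do not pick up or disturb the things standing about.

Things in the scene. Friction and masses are not known exactly. Their poses are not given: they have to be found in the camera images.
- sorter: the ball-sorting stand, fixed: a white base plate, 290 mm along x by 320 mm along y, on feet over a steel tray. Origin on the bench under the gate's pivot; x points up the feed lane (away from the robot), y left, z up. The aluminium feed lane, 34 mm wide, runs from a lip at x=+12 mm to x=+172 mm, wall tops 156 to 190 mm up. The shutter's rail crosses it at x=+75 mm between posts at y=+-74 mm, 190 mm high
- gate (a joint): tilt (rad) of the orange gate, a trough 150 mm long along the stand's y, about the stand's x, pivot 113 mm up; stops at -0.30 and +0.30. A brass weight over the pivot (top 159 mm up) makes it tumble over centre to one stop or the other; 1 N on a pad tips it. Positive: left end up, feeds the right (green) chute; negative: right end up, feeds the left (blue) chute. Starts on either stop
- gate_pad_left (a point): top centre of the ribbed orange press pad at the gate's left end, on the robot's side of the trough: 57 mm left of the pivot, 58 mm in front of it; 50 mm (x) by 34 mm (y). It moves with the gate: 131 mm above the bench when up, 97 mm when down. Pressing it down from above rocks the gate to that side
- gate_pad_right (a point): the same point of the like pad at the gate's right end, 57 mm right of the pivot
- shutter (a joint): position (m) of the sliding shutter along the stand's y: 0 closed (its 30 mm wide steel blade blocks the lane); starts within 4 mm of 0. Slides either way to stops at -0.045 and +0.045 against about 1.2 N of friction and stays where it is left; fully aside it lets the balls run
- chute_left (a point): middle of the floor of the blue chute under the gate's left end: 92 mm wide (y), 132 mm long (x), its floor falling towards the robot, wall tops 74 to 94 mm above the bench
- chute_right (a point): the same point of the green chute under the gate's right end
- shutter_tab (a point): a point on the axis of the upright red push tab on top of the shutter, 219 mm above the bench and 13 mm below the tab's top; the tab is 22 mm along the stand's x, 12 mm along its y and 40 mm tall (192 to 232 mm above the bench); below it sits a black rider block, 26 mm along y, 178 to 192 mm up. Moves with the shutter
- ball_0_center (a point): centre of a white ceramic grinding ball, 24 mm across, about 30 g; first of the queue of three held back by the shutter in the feed lane
- ball_0: the same ball as ball_0_center (its own frame turns as it rolls; the origin is a point on its surface, so use the point)
- ball_1_center (a point): centre of a white ceramic grinding ball, 24 mm across, about 30 g; second of the queue of three held back by the shutter in the feed lane
- ball_1: the same ball as ball_1_center (its own frame turns as it rolls; the origin is a point on its surface, so use the point)
- ball_2_center (a point): centre of a white ceramic grinding ball, 24 mm across, about 30 g; last of the queue of three held back by the shutter in the feed lane
- ball_2: the same ball as ball_2_center (its own frame turns as it rolls; the origin is a point on its surface, so use the point)
- vacuum_pump: obstacle, fixed: the large white and blue vacuum pump on the left of the bench, about 350 mm (x) by 400 mm (y), up to 0.40 m high, its right side about 0.13 m left of the robot's middle line; do not run the arm into it. Origin on the bench under its middle
- vial_black: bystander: small white vial with a black cap, 21 mm wide, 57 mm tall, upright in front of the stand; origin at its underside
- bung_cream: bystander: cream rubber bung, 29 mm wide, 26 mm tall, in front of the stand; origin at its underside
- dropper_bottle: bystander: brown dropper bottle, 33 mm wide, 102 mm tall, on the base plate behind the left chute; origin at its underside
- beaker_small: bystander: small clear beaker, 50 mm wide, 59 mm tall, on the base plate behind the right chute; origin at its underside
- vial_white: bystander: small white vial with a white cap, 21 mm wide, 57 mm tall, upright to the right of the stand; origin at its underside

How it is judged:
On the way, in this order (a step that is already met when the one before it is completed fails the run):
1. the gate is rocked over to its other stop (((value of joint gate below -0.24 rad and distance of gate_pad_left from where it was at the start of the episode above 0.025 m) or (value of joint gate above 0.24 rad and distance of gate_pad_left from where it was at the start of the episode above 0.025 m))), for 0.2 s.
2. the shutter is pushed open to either side ((value of joint shutter above 0.03 m or value of joint shutter below -0.03 m)), for 0.1 s.
At the end, for the whole second after the job is handed in: The gate rests on the stop opposite to where it began (past 0.24 rad), the shutter stands at least 30 mm to one side, and all three balls lie still (under 0.05 m/s) in the chute on the gate's new low side ((value of joint shutter above 0.03 m or value of joint shutter below -0.03 m) and (((value of joint gate above 0.24 rad and distance of gate_pad_left from where it was at the start of the episode above 0.025 m) and (y of ball_0_center in the frame of sorter between -0.155 and -0.055 m and z of ball_0_center in the frame of sorter between 0.043 and 0.088 m and x of ball_0_center in the frame of sorter between -0.106 and 0.036 m and linear speed of ball_0 below 0.05 m/s) and (y of ball_1_center in the frame of sorter between -0.155 and -0.055 m and z of ball_1_center in the frame of sorter between 0.043 and 0.088 m and x of ball_1_center in the frame of sorter between -0.106 and 0.036 m and linear speed of ball_1 below 0.05 m/s) and (y of ball_2_center in the frame of sorter between -0.155 and -0.055 m and z of ball_2_center in the frame of sorter between 0.043 and 0.088 m and x of ball_2_center in the frame of sorter between -0.106 and 0.036 m and linear speed of ball_2 below 0.05 m/s)) or ((value of joint gate below -0.24 rad and distance of gate_pad_left from where it was at the start of the episode above 0.025 m) and (y of ball_0_center in the frame of sorter between 0.055 and 0.155 m and z of ball_0_center in the frame of sorter between 0.043 and 0.088 m and x of ball_0_center in the frame of sorter between -0.106 and 0.036 m and linear speed of ball_0 below 0.05 m/s) and (y of ball_1_center in the frame of sorter between 0.055 and 0.155 m and z of ball_1_center in the frame of sorter between 0.043 and 0.088 m and x of ball_1_center in the frame of sorter between -0.106 and 0.036 m and linear speed of ball_1 below 0.05 m/s) and (y of ball_2_center in the frame of sorter between 0.055 and 0.155 m and z of ball_2_center in the frame of sorter between 0.043 and 0.088 m and x of ball_2_center in the frame of sorter between -0.106 and 0.036 m and linear speed of ball_2 below 0.05 m/s)))); the robot touches nothing.
It fails at once if the robot touches a ball (they must roll by themselves) (contact force between any of the arm, the fingers and ball_0 above 0.3 N or contact force between any of the arm, the fingers and ball_1 above 0.3 N or contact force between any of the arm, the fingers and ball_2 above 0.3 N).
It fails at once if a ball leaves the stand or is lifted ((height (world z) of ball_0_center above 0.215 m or height (world z) of ball_0_center below 0.042 m) or (height (world z) of ball_1_center above 0.215 m or height (world z) of ball_1_center below 0.042 m) or (height (world z) of ball_2_center above 0.215 m or height (world z) of ball_2_center below 0.042 m)).
It fails at once if a bystander is moved by more than 15 mm or lifted (distance of any of vial_black, bung_cream, dropper_bottle, beaker_small, vial_white from where it was at the start of the episode above 0.015 m).
It fails at once if a bystander is knocked over (angle between any of vial_black, bung_cream, dropper_bottle, beaker_small, vial_white's own z axis and vertical above 0.4 rad).
It also fails if it takes over 48 s, if anything falls off the work surface, if the arm or the gripper's body presses on something with over 40 N, if the wrist force passes 120 N, or if a joint passes its speed limit or range.

### The arm

A 6-joint arm with a two-finger parallel gripper is mounted at the origin on a cart in front of the work surface, level with it; the furniture and walls round the work are solid. World frame = base frame: x ahead of the robot, y to its left, z up, the work surface at z = 0. Lengths are in m, angles in rad, forces in N, time in s.
With the tool pointing down it reaches from about 0.35 to 0.975 m from the base axis. Payload 7.1 kg.
Tool frame: the origin (TCP) lies between the finger pads; the fingertips stand 25 mm ahead of it and the grasp point (between the pads) lies 6 mm ahead of it; x points along the fingers, z is the direction in which the jaws open and shut, and the axes are right-handed (so a half turn about x gives the same grasp; the last joint's range is limited). The gripper opens to 88 mm and grips with 3 to 60 N. Pads are 20 mm wide; open, the fingers measure 115 mm over their backs; the gripper's body (75 mm by 178 mm) begins 61 mm behind the grasp point.
Start: joints at [-1.303, 0.423, 1.63, -0, 1.089, -0.019], TCP at [0.177, -0.599, 0.222] pointing down, gripper open.
Joint ranges: [-3, 3], [-0.9, 2.11], [0.09, 2.58], [-1.31, 4.45], [0.11, 2.69], [-2.54, 2.54]. Speed limits (rad/s): [2.39, 2.39, 3.01, 3.14, 3.14, 3.14].

### API

Orientations are given as a unit quaternion [x, y, z, w].
In Python, from station import bot, grab_frame gives the robot as it stands.
- The arm moves only by the tool move_arm, never from a script. Its arguments are lists of equal length, an entry for each row: "translation": the shift along the tool's x, y, z as a fraction of full scale, a list of three; "yaw": the turn about the tool's x as a fraction of full scale; "grip": the opening, from -1 (shut) to 1 (fully open). A call has 1 to 5 rows; each row shifts and turns the commanded pose from where the row before left it, along the tool's axes as they then stand; what a row does not reach is not made up. Full scale, the value 1, is 0.04 m for a shift and 0.15 rad for a turn. A row lasts 1/8 s, in which the tool goes at most 62.5 mm and 10.7 degrees, less where a joint would pass 70% of its speed; a pose out of reach is approached as far as the arm can. A call with a number of a shift or a turn outside -1 to 1 is refused whole. A call with a gripper value outside its range is refused whole. The fingers move at their own pace and stop on an object; "newtons" is the grip in N (left out, the last holds). Time passes only in rows, so rows that do not move let the fingers close. It gives the time, the measured TCP pose, the force and the opening at its end, in the units of the state.
- bot.get_obs(): the state, without advancing time (a new reading comes with each control period).
- grab_frame(name): name is "scene" or "top" or "wrist"; returns a dict with "frame" (420x560x3 uint8, red, green, blue), "camera_matrix" (3x3 intrinsics, pixels), "R" (3x3) and "t" (3): a world point X has camera coordinates R X + t; the wrist camera has in their place "tool_from_camera" (4x4, takes a point from camera to tool coordinates, whose origin is the TCP and whose axes are the tool frame's). Camera axes: x right, y down, z forward; pixel columns grow to the right and rows downward; lengths in m; the calibration is good to about 2 mm. A picture is of the moment at which its call begins: read the wrist's pose just before it. There is no depth.
- bot.job_done(): hands the job in, once; it reports no verdict.
The state is a dict: "t": time; "qpos": joint angles; "dq": joint speeds; "effort": joint torques, N m; "tool_pos": TCP position; "ee_rot": TCP orientation; "contact_force": force on the tool from outside, world axes, zero at the start; "ft_torque": the same for the moment, N m; "gripper_width": finger opening in m.
Only numpy, scipy, OpenCV 4.12 (cv2) and the standard library are available. Lean on these libraries where they do the work, as an engineer would, in place of code of your own. Each camera call takes 0.05 s, during which the arm holds its last target. There are 200 camera calls.

## Working session

There is one attempt and no reset: what is moved stays moved. The work goes in short steps, Python scripts to look and compute and a tool call to move; the robot and the scene stay as the last step left them, time stands still between calls to the robot, and variables do not carry over. Pictures are saved under pics/ and viewed, about 8 in all and at most 12, crops included, and the job is handed in when it is done.

Besides the shell and the picture viewer there is one more tool, called after "Emit:" by a JSON object that holds its "op" and its "data", one argument or row to a line. move_arm: Moves the arm, as the interface text tells. Shift numbers are shares of 0.04 m and turn numbers shares of 0.15 rad, none past 1 either way. Its arguments: {"type":"object","properties":{"translation":{"type":"array"},"yaw":{"type":"array"},"grip":{"type":"array"},"newtons":{"type":"number"}},"required":["translation","yaw","grip"]}

```bash
mkdir -p pics; ls; python3 - <<'E'
from station import bot, grab_frame
import cv2,numpy as np
o=bot.get_obs();print(o['t'],o['tool_pos'],o['ee_rot'],o['gripper_width'])
for n in('scene','top'):
    f=grab_frame(n);cv2.imwrite(f'pics/{n}0.png',f['frame'][:,:,::-1]);np.savez(f'{n}.npz',K=f['camera_matrix'],R=f['R'],t=f['t']);print(n,f['camera_matrix'],-f['R'].T@f['t'])
E
```

```text
pics
0.0 [ 0.17668894 -0.59894159  0.22084259] [ 0.42370334  0.56674888 -0.42308494  0.5659243 ] 0.08785774951505632
scene [[500.80626376   0.         282.7430105 ]
 [  0.         500.80626376 203.75197474]
 [  0.           0.           1.        ]] [-0.29554584  0.9248302   0.75556518]
top [[395.27889357   0.         279.44309944]
 [  0.         395.27889357 213.51632023]
 [  0.           0.           1.        ]] [ 0.46684206 -0.07106742  1.19260355]
```

View pics/scene0.png

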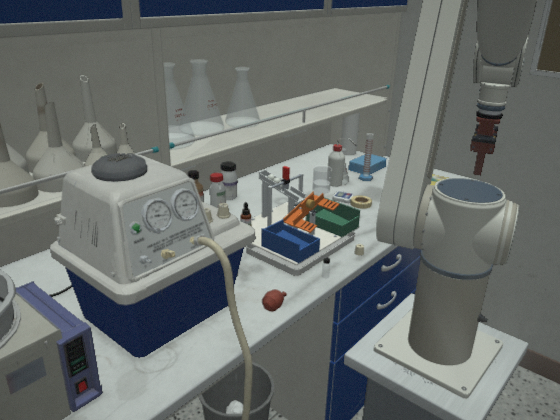

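View pics/top0.png

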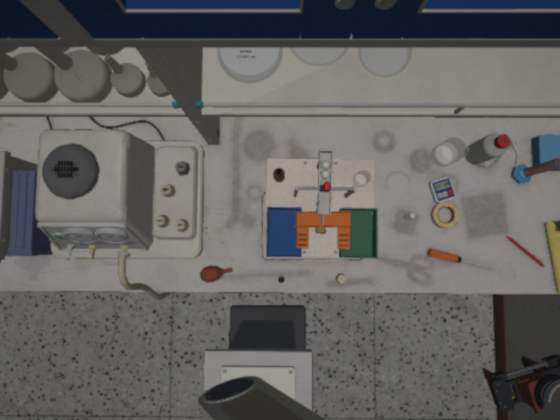

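The stand is at about columns 263–377 and rows 158–260 in the top view. The red tab is near (326,187) and the orange gate near (323,230). I'll enlarge both views to find the tilt.

```bash
python3 - <<'E'
import cv2,numpy as np
a=cv2.imread('pics/top0.png')[140:290,250:400];b=cv2.imread('pics/scene0.png')[150:285,230:380]
r=lambda i:cv2.resize(i,(400,int(i.shape[0]*400/150)),interpolation=cv2.INTER_CUBIC)
A,B=r(a),r(b);B=cv2.copyMakeBorder(B,0,A.shape[0]-B.shape[0],0,0,0)
cv2.imwrite('pics/z.png',np.hstack([A,B]))
E
```

```text
(no output)
```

View pics/z.png

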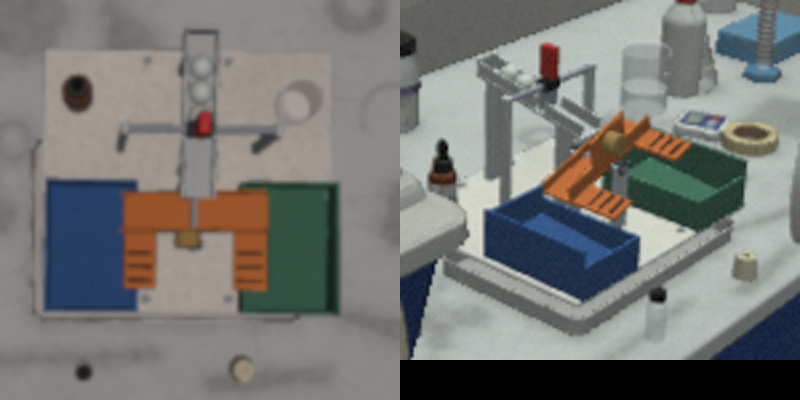

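```bash
cat > h.py <<'E'
import numpy as np
from scipy.optimize import least_squares
d={n:np.load(n+'.npz') for n in('top','scene')}
def proj(n,X):
    c=d[n];p=c['K']@(c['R']@np.asarray(X)+c['t']);return p[:2]/p[2]
def W(p,X):
    c,s=np.cos(p[2]),np.sin(p[2]);return np.array([p[0]+c*X[0]-s*X[1],p[1]+s*X[0]+c*X[1],X[2]])
E
python3 - <<'E'
from h import *
T=[((275,130),(.075,-.074,.19)),((124,126),(.075,.074,.19)),((200.5,31),(.172,0,.19)),((197,196),(.012,0,.156)),((251,266),(-.058,-.057,.131)),((140,263),(-.058,.057,.097))]
T=[((np.array(a)+.5)/2.667+[250,140]-.5,b) for a,b in T]
r=lambda p:np.concatenate([proj('top',W(p,b))-a for a,b in T])
s=least_squares(r,[.5,-.18,0],loss='soft_l1',f_scale=.7);p=s.x;print(p,s.fun.reshape(-1,2).round(2) if 0 else r(p).reshape(-1,2).round(2))
for nm,X in dict(padR=(-.058,-.057,.131),padL=(-.058,.057,.097),tab=(.075,0,.219)).items():
    w=W(p,X);print(nm,w.round(4),proj('top',w).round(1),proj('scene',w).round(1),'zoom',((proj('scene',w)-[230,150])*2.667+[400,0]).round())
from station import bot
from scipy.spatial.transform import Rotation as R
o=bot.get_obs();print(R.from_quat(o['ee_rot']).as_matrix().round(3))
for n,px in dict(vialb=(84,372,.057),bung=(242,370,.026)).items():
    a=np.array(px[:2])/2.667+[250,140];print(n,least_squares(lambda q:proj('top',[q[0],q[1],px[2]])-a,[.4,-.1]).x.round(3))
E
```

```text
[ 0.53461793 -0.17722784 -0.00420831] [[ 1.16 -0.8 ]
 [-0.23  0.27]
 [ 0.07 -1.31]
 [ 0.01 -0.15]
 [ 0.12  0.57]
 [-1.44  1.44]]
padR [ 0.4764 -0.234   0.131 ] [343.9 240. ] [329.9 203.9] zoom [666. 144.]
padL [ 0.4769 -0.12    0.097 ] [300.7 239.7] [306.2 226.3] zoom [603. 204.]
tab [ 0.6096 -0.1775  0.219 ] [326.2 185.8] [285.1 170.6] zoom [547.  55.]
[[-0.     0.959  0.283]
 [ 0.001  0.283 -0.959]
 [-1.     0.    -0.001]]
vialb [ 0.364 -0.067]
bung [ 0.364 -0.24 ]
```

Emit:
{"op": "move_arm", "data": {
  "translation": [
    [-0.5,0,0],
    [-0.5,0,0],
    [0,0,0]
  ],
  "yaw": [0.96,0.95,0],
  "grip": [-1,-1,-1],
  "newtons": 10
}}

```text
t: 0.48
tool_pos: [0.177, -0.6002, 0.2627]
ee_rot: [0.499, 0.5, -0.5, 0.501]
contact_force: [-0.3, 0.6, 0.1]
gripper_width: 0.061
```

Emit:
{"op": "move_arm", "data": {
  "translation": [
    [0,0.75,-0.91],
    [0,0.75,-0.91],
    [0,0.75,-0.91],
    [0,0.75,-0.91],
    [0,0.75,-0.91]
  ],
  "yaw": [0,0,0,0,0],
  "grip": [-1,-1,-1,-1,-1]
}}

```text
t: 1.1
tool_pos: [0.3272, -0.4156, 0.2604]
ee_rot: [0.499, 0.501, -0.499, 0.5]
contact_force: [0.9, -0.3, 1.3]
gripper_width: 0.0111
```

Emit:
{"op": "move_arm", "data": {
  "translation": [
    [0,0.75,-0.91],
    [0,0.75,-0.91],
    [0,0.75,-0.91],
    [0,0.75,-0.91],
    [0,0,0]
  ],
  "yaw": [0,0,0,0,0],
  "grip": [-1,-1,-1,-1,-1]
}}

```text
t: 1.72
tool_pos: [0.4476, -0.2695, 0.2605]
ee_rot: [0.498, 0.502, -0.498, 0.501]
contact_force: [0.1, -0.1, 0.0]
gripper_width: 0.0006
```

Emit:
{"op": "move_arm", "data": {
  "translation": [
    [0.6,0.65,-0.8],
    [0,0,0],
    [0,0,0]
  ],
  "yaw": [0,0,0],
  "grip": [-1,-1,-1]
}}

```text
t: 2.1
tool_pos: [0.4719, -0.2404, 0.2372]
ee_rot: [0.499, 0.501, -0.5, 0.5]
contact_force: [0.8, 0.0, 0.4]
gripper_width: 0.0006
```

```bash
python3 - <<'E'
from h import *
from station import bot, grab_frame
import cv2
from scipy.spatial.transform import Rotation as R
p=[.5346,-.1772,-.0042]
o=bot.get_obs();f=grab_frame('wrist');im=np.ascontiguousarray(f['frame'][:,:,::-1])
Rt=R.from_quat(o['ee_rot']).as_matrix();M=f['tool_from_camera'];K=f['camera_matrix']
def pj(X):
    c=M[:3,:3].T@(Rt.T@(X-o['tool_pos'])-M[:3,3]);q=K@c/c[2];return tuple(int(v) for v in q[:2]) if c[2]>0 else (0,0)
for X in [(-.058,-.057,.131),(-.083,-.074,.126),(-.033,-.074,.126),(-.083,-.04,.136),(-.033,-.04,.136),(.075,0,.219),(.075,0,.232),(.172,0,.19),(.012,.0,.156),(.075,-.074,.19),(.075,.074,.19)]:
    cv2.circle(im,pj(W(p,X)),3,(255,0,255),-1)
cv2.circle(im,pj(o['tool_pos']+Rt[:,0]*.025),4,(0,255,0),1)
cv2.imwrite('pics/w1.png',im);print(o['tool_pos'])
E
```

```text
[ 0.47194433 -0.24044343  0.23720499]
```

View pics/w1.png

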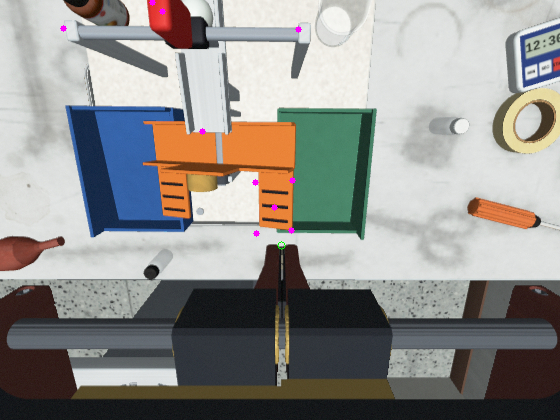

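Emit:
{"op": "move_arm", "data": {
  "translation": [
    [0.8,0,-0.05],
    [0.8,0,0],
    [0.4,0,0],
    [0.4,0,0],
    [0.3,0,0]
  ],
  "yaw": [0,0,0,0,0],
  "grip": [-1,-1,-1,-1,-1]
}}

```text
t: 2.78
tool_pos: [0.4729, -0.2383, 0.1293]
ee_rot: [0.5, 0.5, -0.5, 0.5]
contact_force: [0.5, 0.7, 0.9]
gripper_width: 0.0005
```

Emit:
{"op": "move_arm", "data": {
  "translation": [
    [0,0,0],
    [0,0,0]
  ],
  "yaw": [0,0],
  "grip": [-1,-1]
}}

```text
t: 3.02
tool_pos: [0.4731, -0.2379, 0.1301]
ee_rot: [0.5, 0.5, -0.5, 0.5]
contact_force: [-0.5, 1.5, 0.4]
gripper_width: 0.0006
```

Emit:
{"op": "move_arm", "data": {
  "translation": [
    [-0.9,0,0],
    [-0.9,0,0],
    [-0.9,0,0],
    [-0.6,0,0],
    [0,0,0]
  ],
  "yaw": [0,0,0,0,0],
  "grip": [-1,-1,-1,-1,-1]
}}

```text
t: 3.65
tool_pos: [0.474, -0.2384, 0.264]
ee_rot: [0.5, 0.498, -0.499, 0.502]
contact_force: [-0.0, -1.0, -0.1]
gripper_width: 0.0004
```

```bash
python3 - <<'E'
from station import bot, grab_frame
import cv2,numpy as np
o=bot.get_obs();print(o['tool_pos'])
a=grab_frame('wrist')['frame'][:,:,::-1];b=grab_frame('scene')['frame'][150:285,230:380,::-1]
A=cv2.resize(a,(420,315));B=cv2.resize(b,(350,315),interpolation=cv2.INTER_CUBIC)
cv2.imwrite('pics/g1.png',np.hstack([A,B]))
E
```

```text
[ 0.47402282 -0.23836069  0.26403508]
```

View pics/g1.png

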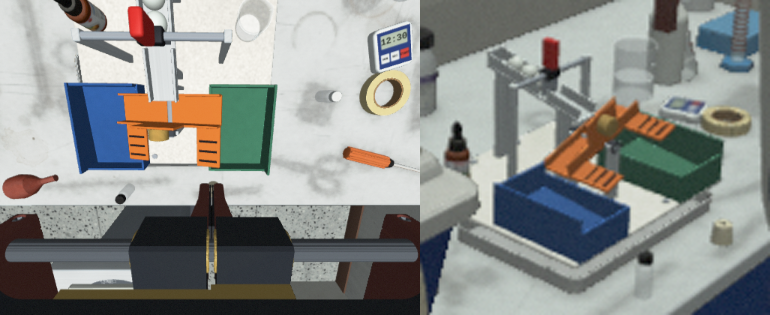

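The gate looks much the same as before, so I'll project both hypotheses onto the wrist view before doing anything more.

```bash
cat >> h.py <<'E'
from scipy.spatial.transform import Rotation as Ro
def wrist():
    from station import bot, grab_frame
    o=bot.get_obs();f=grab_frame('wrist');M=f['tool_from_camera'];K=f['camera_matrix'];Rt=Ro.from_quat(o['ee_rot']).as_matrix()
    def pj(X):
        c=M[:3,:3].T@(Rt.T@(X-np.array(o['tool_pos']))-M[:3,3]);q=K@c;return q[:2]/q[2]
    return np.ascontiguousarray(f['frame'][:,:,::-1]),pj,o
def gate(th,X):  # rotate stand point about the pivot, th=+: left up
    c,s=np.cos(th),np.sin(th);y,z=X[1],X[2];return (X[0],c*y-s*z,.113+s*y+c*z)
E
python3 - <<'E'
from h import *
import cv2
im,pj,o=wrist()
T=[((227.5,36),(.075,-.074,.19)),((78,36),(.075,.074,.19)),((164,100),(.012,0,.156))]
T=[(np.array(a)*560/420,b) for a,b in T]
s=least_squares(lambda p:np.concatenate([pj(W(p,b))-a for a,b in T]),[.5346,-.1772,0]);p=s.x;print(p,s.fun.round(1));np.save('p.npy',p)
im=im[90:250,70:390]; Z=2.4
out=[]
for th,col in((.3,(255,0,255)),(-.3,(255,255,0))):
    I=cv2.resize(im,None,fx=1.2,fy=1.8,interpolation=cv2.INTER_CUBIC)
    zz=.114-.113  # pad surface height in gate frame, untilted
    for sg in(1,-1):
        P=[gate(th,(x,sg*.057+y,zz)) for x,y in((-.083,-.017),(-.083,.017),(-.033,.017),(-.033,-.017))]
        q=np.array([(pj(W(p,X))-[70,90])*[1.2,1.8] for X in P]).astype(int);cv2.polylines(I,[q],True,col,1)
    q=(pj(W(p,gate(th,(0,0,.046))))-[70,90])*[1.2,1.8];cv2.circle(I,tuple(int(v) for v in q),4,col,1)
    out.append(I)
cv2.imwrite('pics/g2.png',np.hstack(out))
E
```

```text
[ 0.53042592 -0.18243119  0.00095144] [ 4.1 -1.  -4.4 -0.6  0.3  3.2]
```

View pics/g2.png

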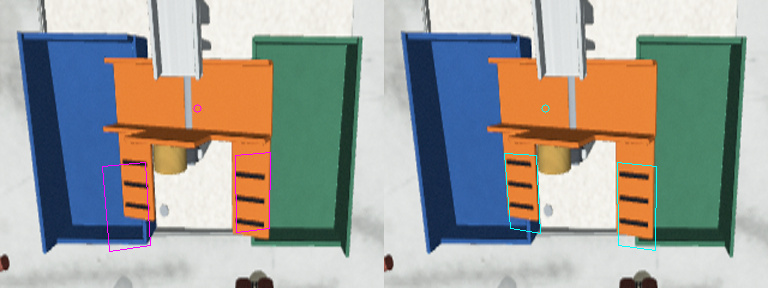

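The overlay for −0.3 rad (cyan) fits both pads and the brass weight, so the right end is still up and the first press didn't stick. I'll press again and look while the finger is down.

Emit:
{"op": "move_arm", "data": {
  "translation": [
    [0.9,0,0],
    [0.9,0,0],
    [0.9,0,0],
    [0.6,0,0],
    [0.15,0,0]
  ],
  "yaw": [0,0,0,0,0],
  "grip": [-1,-1,-1,-1,-1]
}}

```text
t: 4.42
tool_pos: [0.4709, -0.2368, 0.1209]
ee_rot: [0.499, 0.502, -0.5, 0.498]
contact_force: [0.6, -0.3, 0.7]
gripper_width: 0.0005
```

```bash
python3 - <<'E'
from h import *
from station import grab_frame
import cv2
im,pj,o=wrist();print(o['tool_pos'],o['contact_force'])
B=cv2.resize(grab_frame('scene')['frame'][165:245,265:345,::-1],(400,400),interpolation=cv2.INTER_CUBIC)
cv2.imwrite('pics/g3.png',np.hstack([cv2.resize(im,(400,300))[:300],B[50:350]]))
E
```

```text
[ 0.47093732 -0.23681216  0.12094513] [ 0.59077393 -0.32651504  0.65013575]
```

View pics/g3.png

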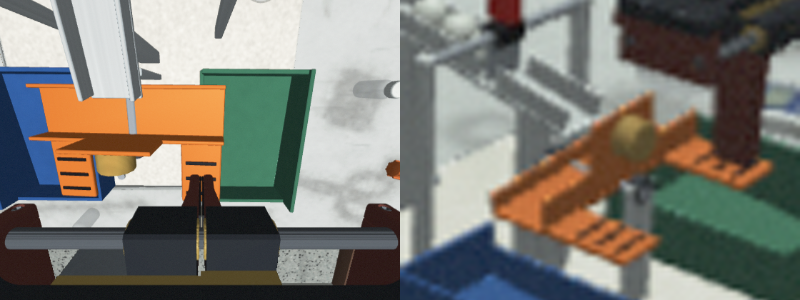

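The finger is on the right pad, and the pads' rows in the scene view put the gate near mid-tilt. I'll press deeper in small steps and watch the force.

Emit:
{"op": "move_arm", "data": {
  "translation": [
    [0.1,0,0],
    [0.1,0,0],
    [0.1,0,0],
    [0,0,0]
  ],
  "yaw": [0,0,0,0],
  "grip": [-1,-1,-1,-1]
}}

```text
t: 5.03
tool_pos: [0.4726, -0.2377, 0.1115]
ee_rot: [0.5, 0.5, -0.5, 0.5]
contact_force: [0.0, -0.3, 0.3]
gripper_width: 0.0003
```

```bash
python3 - <<'E'
from h import *
from station import grab_frame
import cv2
im,pj,o=wrist();print(o['tool_pos'],o['contact_force'])
B=cv2.resize(grab_frame('scene')['frame'][165:245,265:345,::-1],(400,400),interpolation=cv2.INTER_CUBIC)
cv2.imwrite('pics/g4.png',np.hstack([cv2.resize(im,(400,300))[:300],B[50:350]]))
E
```

```text
[ 0.47259106 -0.23769554  0.11147483] [ 0.02569085 -0.26671147  0.3277121 ]
```

View pics/g4.png

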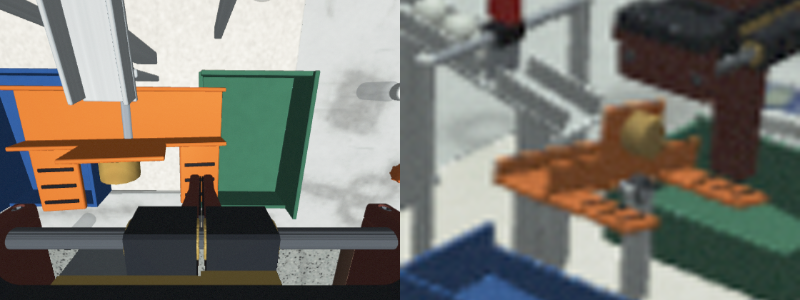

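The gate has rocked: the left end is up and the weight leans right. Lifting now, then moving to the right of the red tab.

Emit:
{"op": "move_arm", "data": {
  "translation": [
    [-0.5,0,0],
    [-1,0,0],
    [-1,0,0],
    [-1,0,0],
    [-0.8,0,0]
  ],
  "yaw": [0,0,0,0,0],
  "grip": [-1,-1,-1,-1,-1]
}}

```text
t: 5.75
tool_pos: [0.4729, -0.2379, 0.2856]
ee_rot: [0.5, 0.5, -0.5, 0.501]
contact_force: [0.4, 0.3, -0.5]
gripper_width: 0.0006
```

Emit:
{"op": "move_arm", "data": {
  "translation": [
    [0,0.7,0],
    [0,0.7,0],
    [0,0.6,0],
    [0,0,0],
    [0,0,0]
  ],
  "yaw": [0,0,0,0,0],
  "grip": [-1,-1,-1,-1,-1]
}}

```text
t: 6.38
tool_pos: [0.5518, -0.2376, 0.2833]
ee_rot: [0.5, 0.5, -0.5, 0.5]
contact_force: [-0.4, 0.7, 0.2]
gripper_width: 0.0003
```

```bash
python3 - <<'E'
from h import *
from station import grab_frame
import cv2
im,pj,o=wrist();print(o['tool_pos'],o['contact_force']);p=np.load('p.npy')
for X in((.075,0,.232),(.075,0,.192)):cv2.circle(im,tuple(int(v) for v in pj(W(p,X))),3,(255,0,255),-1)
B=cv2.resize(grab_frame('scene')['frame'][145:245,245:345,::-1],(400,400),interpolation=cv2.INTER_CUBIC)
cv2.imwrite('pics/g5.png',np.hstack([cv2.resize(im[:,160:],(400,420))[:400],B]))
E
```

```text
[ 0.55184338 -0.23758421  0.28330438] [-0.38503269  0.70856518  0.18671114]
```

View pics/g5.png

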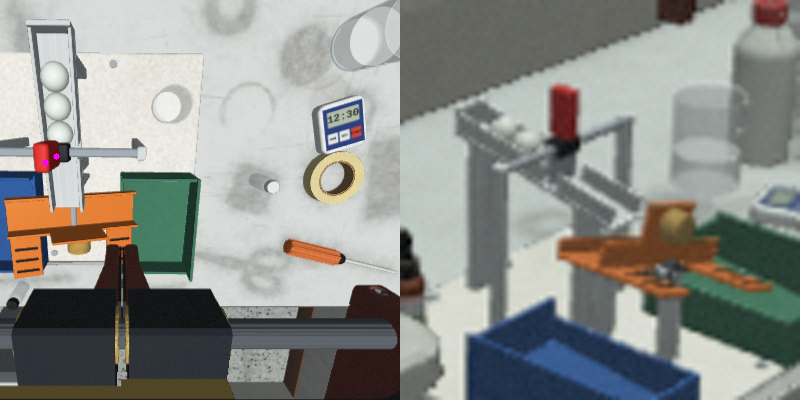

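Emit:
{"op": "move_arm", "data": {
  "translation": [
    [0,0.7,-0.14],
    [0,0.7,0],
    [0.75,0,0],
    [0.75,0,0],
    [0,0,0]
  ],
  "yaw": [0,0,0,0,0],
  "grip": [-1,-1,-1,-1,-1]
}}

```text
t: 7.1
tool_pos: [0.6066, -0.2316, 0.2214]
ee_rot: [0.499, 0.502, -0.501, 0.498]
contact_force: [-0.1, 0.2, 0.3]
gripper_width: 0.0003
```

```bash
python3 - <<'E'
from h import *
from station import grab_frame
import cv2
im,pj,o=wrist();print(o['tool_pos'],o['contact_force'])
B=cv2.resize(grab_frame('scene')['frame'][130:230,245:345,::-1],(400,400),interpolation=cv2.INTER_CUBIC)
cv2.imwrite('pics/g6.png',np.hstack([cv2.resize(im[:,80:480],(400,420))[:400],B]))
E
```

```text
[ 0.60660736 -0.23164447  0.22139581] [-0.06969107  0.17222939  0.30657328]
```

View pics/g6.png

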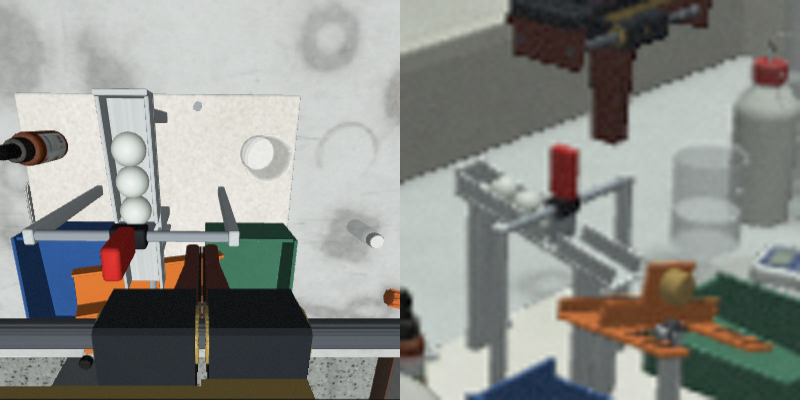

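```bash
python3 - <<'E'
from h import *
for z in(.19,.196,.21,.22,.23):
    print(z,((proj('scene',[.6066,-.2316,z])-[245,130])*4+[400,0]).round(), 'tab',((proj('scene',[.607,-.183,z])-[245,130])*4+[400,0]).round())
E
```

```text
0.19 [607. 181.] tab [567. 197.]
0.196 [607. 173.] tab [567. 190.]
0.21 [608. 157.] tab [567. 172.]
0.22 [608. 144.] tab [568. 160.]
0.23 [609. 132.] tab [568. 148.]
```

The tip appears at z ≈ 0.222, level with the TCP, which also explains the gate needing a deeper press. I'll lower it about 11 mm and push the tab to the left.

Emit:
{"op": "move_arm", "data": {
  "translation": [
    [0.29,0,0],
    [0,0,-0.4],
    [0,0,-0.3],
    [0,0,-0.3],
    [0,0,-0.3]
  ],
  "yaw": [0,0,0,0,0],
  "grip": [-1,-1,-1,-1,-1]
}}

```text
t: 7.82
tool_pos: [0.609, -0.1793, 0.2124]
ee_rot: [0.5, 0.5, -0.5, 0.501]
contact_force: [1.1, -0.9, 0.4]
gripper_width: 0.0005
```

Emit:
{"op": "move_arm", "data": {
  "translation": [
    [0,0,-0.3],
    [0,0,-0.2],
    [0,0,0]
  ],
  "yaw": [0,0,0],
  "grip": [-1,-1,-1]
}}

```text
t: 8.2
tool_pos: [0.6086, -0.1593, 0.2119]
ee_rot: [0.5, 0.5, -0.5, 0.5]
contact_force: [0.5, -0.4, -0.6]
gripper_width: 0.0003
```

```bash
python3 - <<'E'
from h import *
from station import grab_frame
import cv2
im,pj,o=wrist();print(o['tool_pos'],o['contact_force'])
B=cv2.resize(grab_frame('scene')['frame'][145:245,245:345,::-1],(400,400),interpolation=cv2.INTER_CUBIC)
cv2.imwrite('pics/g7.png',np.hstack([cv2.resize(im[:,80:480],(400,420))[:400],B]))
E
```

```text
[ 0.60857985 -0.15934025  0.21193682] [ 0.51959113 -0.35574495 -0.61176928]
```

View pics/g7.png

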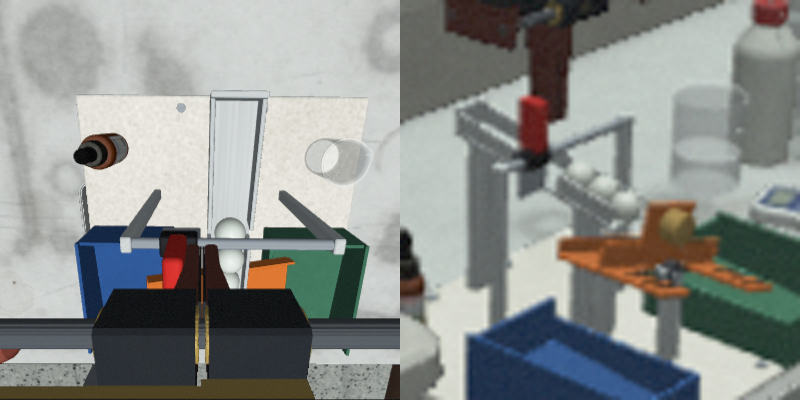

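The shutter is about 37 mm aside and the balls are rolling. A few more mm towards the stop, then back off, lift and wait.

Emit:
{"op": "move_arm", "data": {
  "translation": [
    [0,0,-0.12],
    [0,0,-0.08],
    [0,0,0],
    [0,0,0.4],
    [-0.9,0,0]
  ],
  "yaw": [0,0,0,0,0],
  "grip": [-1,-1,-1,-1,-1]
}}

```text
t: 8.93
tool_pos: [0.6069, -0.1692, 0.2456]
ee_rot: [0.499, 0.502, -0.501, 0.498]
contact_force: [1.2, 0.4, 0.5]
gripper_width: 0.0004
```

Emit:
{"op": "move_arm", "data": {
  "translation": [
    [-0.9,0,0],
    [-0.3,-0.8,0],
    [0,-0.8,0],
    [0,-0.8,0],
    [0,0,0]
  ],
  "yaw": [0,0,0,0,0],
  "grip": [-1,-1,-1,-1,-1]
}}

```text
t: 9.55
tool_pos: [0.5112, -0.1689, 0.2964]
ee_rot: [-0.5, -0.5, 0.5, -0.5]
contact_force: [0.3, 0.4, 0.8]
gripper_width: 0.0002
```

Emit:
{"op": "move_arm", "data": {
  "translation": [
    [0,0,0],
    [0,0,0],
    [0,0,0],
    [0,0,0],
    [0,0,0]
  ],
  "yaw": [0,0,0,0,0],
  "grip": [-1,-1,-1,-1,-1]
}}

```text
t: 10.18
tool_pos: [0.5128, -0.1681, 0.2958]
ee_rot: [0.5, 0.5, -0.5, 0.5]
contact_force: [0.9, 0.3, -0.2]
gripper_width: 0.0003
```

Emit:
{"op": "move_arm", "data": {
  "translation": [
    [0,0,0],
    [0,0,0],
    [0,0,0],
    [0,0,0],
    [0,0,0]
  ],
  "yaw": [0,0,0,0,0],
  "grip": [-1,-1,-1,-1,-1]
}}

```text
t: 10.8
tool_pos: [0.5127, -0.1682, 0.296]
ee_rot: [0.5, 0.5, -0.5, 0.5]
contact_force: [0.3, 0.3, 0.4]
gripper_width: 0.0007
```

Emit:
{"op": "move_arm", "data": {
  "translation": [
    [0,0,0],
    [0,0,0],
    [0,0,0],
    [0,0,0],
    [0,0,0]
  ],
  "yaw": [0,0,0,0,0],
  "grip": [-1,-1,-1,-1,-1]
}}

```text
t: 11.42
tool_pos: [0.5127, -0.1681, 0.296]
ee_rot: [0.5, 0.5, -0.5, 0.5]
contact_force: [0.1, 0.2, 1.2]
gripper_width: 0.001
```

```bash
python3 - <<'E'
from h import *
from station import grab_frame
import cv2
im,pj,o=wrist();print(o['t'],o['tool_pos'],o['contact_force'])
B=cv2.resize(grab_frame('scene')['frame'][155:255,245:345,::-1],(390,390),interpolation=cv2.INTER_CUBIC)
A=cv2.resize(im[:280],(400,200))
C=cv2.resize(grab_frame('top')['frame'][150:270,255:385,::-1],(400,190+0),interpolation=cv2.INTER_CUBIC)
cv2.imwrite('pics/g8.png',np.hstack([np.vstack([A,C]),B]))
E
```

```text
11.425 [ 0.51268868 -0.1681234   0.29596293] [0.14356746 0.22246977 1.17549229]
```

View pics/g8.png

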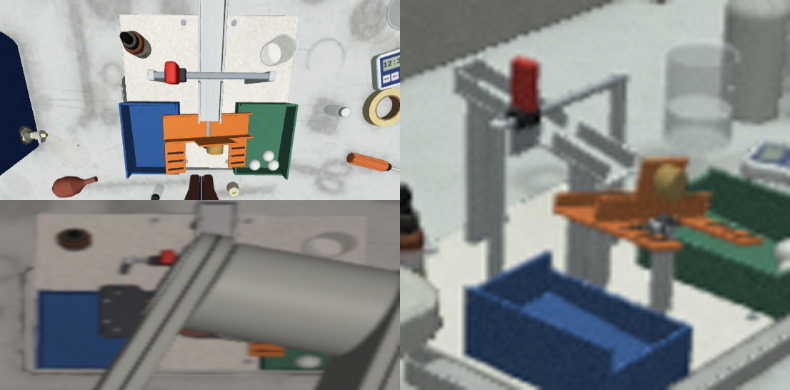

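All three balls are in the green chute, near (253,164), (266,155) and (272,165) in the wrist panel. The gate's left end is up and the tab is far aside. A frame difference will show whether they're still, then I'll hand in.

Emit:
{"op": "move_arm", "data": {
  "translation": [
    [0,0,0],
    [0,0,0],
    [0,0,0],
    [0,0,0],
    [0,0,0]
  ],
  "yaw": [0,0,0,0,0],
  "grip": [-1,-1,-1,-1,-1]
}}

```text
t: 12.2
tool_pos: [0.5127, -0.1681, 0.296]
ee_rot: [0.5, 0.5, -0.5, 0.5]
contact_force: [1.1, -0.2, -0.1]
gripper_width: 0.0006
```

```bash
python3 - <<'E'
from h import *
from station import bot,grab_frame
import time
a=grab_frame('wrist')['frame'].astype(int)
for _ in range(4): b=grab_frame('wrist')['frame'].astype(int)
d=abs(a-b)[140:250,320:430];print(d.max(),d.mean())
if d.mean()<4: print(bot.job_done())
E
```

```text
12 1.3535261707988981
the job is handed in; nothing more can be done
None
```

The gate is rocked over, the shutter is open, and all three balls are in the green (right) chute. I handed the job in at about 12.5 s; it reports no verdict.

- **Gate:** it started with its right end up, feeding the blue chute. I pressed the right pad until the left end came up, and it stayed there. The first press was too shallow and the gate fell back. With the gripper shut, the fingertips sat about 25 mm higher than the stated offset, so I pressed again, deeper.
- **Shutter:** with the gate over, I pushed the red tab to the left. It measured about 37 mm aside in the camera image, and I then commanded about 8 mm more. I did not re-measure it, but the last picture still shows it far aside.
- **Last checks:** the last picture shows all three balls together in the green chute and the gate on its new stop. Two wrist frames about 0.2 s apart showed only image noise over the balls, so they were still. The arm was raised clear. The bystanders visible in the last views looked unmoved, but I did not measure them.

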